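# Wind the V-block lift up with its loose crank

## Robot

A 6-joint arm with a two-finger parallel gripper is mounted at the origin on a cart in front of the work surface, level with it; the furniture and walls round the work are solid. World frame = base frame: x ahead of the robot, y to its left, z up, the work surface at z = 0. Lengths are in m, angles in rad, forces in N, time in s.
With the tool pointing down it reaches from about 0.35 to 0.775 m from the base axis. Payload 7.3 kg.
Tool frame: the origin (TCP) lies at the very end of the fingers, on their centre line; the grasp point (between the pads) lies 19 mm behind it; z points along the fingers, y is the line along which they close (so a half turn about z gives the same grasp; the last joint's range is limited). The gripper opens to 92 mm and grips with 3 to 60 N. Pads are 19 mm wide; open, the fingers measure 130 mm over their backs; the gripper's body (75 mm by 190 mm) begins 47 mm behind the grasp point.
Start: joints at [-1.34, 0.342, 1.524, -0, 1.275, -0.146], TCP at [0.193, -0.488, 0.227] pointing down, gripper open.
Joint ranges: [-2.53, 2.53], [-0.77, 2.02], [0.04, 2.7], [-1, 4.14], [0.28, 2.66], [-3.11, 3.11]. Speed limits (rad/s): [2.57, 2.57, 3.14, 3.14, 3.14, 3.14].

## Interface

Orientations are given as [roll, pitch, yaw] about the fixed x, y, z axes, in that order (R = Rz(yaw) Ry(pitch) Rx(roll)).
In Python, from cell import observe, read_camera, get_calibration, hand_in, search_frame gives the robot as it stands.
- The arm moves only by the tool step_arm, never from a script. Its argument "commands" is a list of rows, each an object with "translation": the shift along the tool's x, y, z in mm, a list of three; "roll": the turn about the tool's z in rad. In form: [{"translation": [x, y, z], "roll": roll}, ...]. A call has 1 to 20 rows; each row shifts and turns the commanded pose from where the row before left it, along the tool's axes as they then stand; what a row does not reach is not made up. A row lasts 1/12 s, in which the tool goes at most 41.7 mm and 7.16 degrees, less where a joint would pass 70% of its speed; a pose out of reach is approached as far as the arm can. A call is refused whole if a number of a shift passes 41.7 or a number of a turn 0.125, either way. A call with a gripper value outside its range is refused whole. "fingers" is the opening, from 0 (shut) to 1 (fully open), set as the call begins (left out, the last holds). The fingers move at their own pace and stop on an object; "grip_force" is the grip in N (left out, the last holds). Time passes only in rows, so rows that do not move let the fingers close. It gives the time, the measured TCP pose, the force, the opening and the grip force at its end, in the units of the state.
- observe(): the state, without advancing time (a new reading comes with each control period).
- read_camera(name): name is "side" or "top" or "wrist"; returns the picture (384x512x3 uint8, red, green, blue); there is no depth.
- get_calibration(name): a dict with "camera_matrix" (3x3 intrinsics, pixels), "world_from_camera" (4x4, takes a point from camera to world coordinates). Camera axes: x right, y up, looking along -z (the intrinsics and any distortion apply to the point x, -y, -z); pixel columns grow to the right and rows downward; lengths in m; the calibration is good to about 2 mm. The wrist camera is an equidistant fisheye: a pixel r from the principal point sees the ray r / f radians off the axis. A picture is of the moment at which its call begins: read the wrist's pose just before it. get_calibration takes no time and is no camera call; for the wrist camera it gives the pose at the moment of the call.
- hand_in(): hands the job in; it is judged then, once.
Trained networks look in the newest picture that a camera, given by its name, has taken for a name from the list of things; names that differ only in an ending like _2 or _b are one class to them, and where a whole thing is asked for, a point or a joint stands for the part that bears it (a point fixed in the world has none). Each returns a list of dicts, best first, with "confidence" (0 to 1); they miss things now and then, are a little off and sometimes report something else, mostly with a low value. They report only what shows in the picture. A call takes as long as a camera call.
- search_frame(camera, name): "at" ([x, y, z] in m, in world coordinates, good to about 4 mm: the middle of the surface that is visible of it).
The state is a dict: "time": time; "qpos": joint angles; "qvel": joint speeds; "joint_efforts": joint torques, N m; "tool_pos": TCP position; "tool_rot": TCP orientation; "contact_force": force on the tool from outside, world axes, zero at the start; "torque": the same for the moment, N m; "opening": finger opening in m; "grip_force": force on a finger pad.
Only numpy, scipy, OpenCV 4.12 (cv2) and the standard library are available. Lean on these libraries where they do the work, as an engineer would, in place of code of your own. Each camera call takes 0.05 s, during which the arm holds its last target. There are 200 camera calls.

## Task

Fit the loose crank onto the square end of the lift's screw and wind it clockwise, full circles, until the lower V-block is all the way up at its stop, level with the fixed V-block. Then take the crank off again and stand it upright on its hub anywhere on the bare desk, as it stood at first. Leave the other things on the desk where they are.

Things in the scene. Friction and masses are not known exactly. Their poses are not given: they have to be found in the camera images.
- lift: Grey fixed lift on the desk: base plate 130 x 150 x 12 mm; origin at the centre of its underside, z up. At local x=+30 it carries two steel V-blocks (40 x 40 x 30 mm): the fixed one on a pillar at y=+42 mm, its top at z=86 mm, the moving one at y=-42 mm. A C-frame 44 mm wide (y), at local x=-61 to -5 mm, reaches up to z=101 mm and carries the vertical screw.
- shaft_seat (a point): Centre of the flat steel collar (26 mm diameter, top at z=108 mm above the desk) at local (-25, 0) mm of the lift, on the screw's axis; it moves with the lift only and does not turn. The square end of the screw stands 24 mm up from here: 14 mm square, tapering over its top 6 mm to 9 mm square. A fitted crank's hub rests on this collar.
- screw (a joint): Turn of the screw in rad, 0 with the table at the bottom, growing clockwise seen from above (13.61 at the top stop). At 0 the flats of the square end face along the lift's x and y axes. It turns with about 0.06 N m of friction and stays where it is left; one turn clockwise lifts the table 12 mm.
- table (a joint): Height of the moving table with its V-block in m, 0 at the bottom, 0.026 at the hard top stop, where both V-blocks are level.
- fixed_top (a point): Centre of the top of the fixed V-block. Round about, fixed: to the left the engraving machine, 0.31 m high, its head and beam overhanging the desk (from 0.17 m up) at x > 0.45, y > -0.04 and at x > 0.53, y > -0.15; behind, the monitor at x > 0.66, y < -0.22.
- moving_top (a point): Centre of the top of the moving V-block.
- crank: Loose dark steel crank, about 0.2 kg, standing on its hub on the desk. Origin at the centre of the hub's underside, z up along the socket, x along the arm. Hub 30 (x) x 26 (y) x 34 mm (z), with a square socket open below, 15.4 mm wide, 26 mm deep, sides parallel to the hub's, so it fits the shaft in any of four quarter turns with about 6 degrees of play either way. Flat arm 14 mm wide, z=24 to 31 mm, to a knob at x=60 mm. Take the hub across its 26 mm width (y).
- knob_mid (a point): Middle of the crank's black round upright knob, 20 mm diameter, z=34 to 66 mm above the hub's underside, 60 mm from the hub's axis; the knob spins freely on the arm, so a gripper can hold it without turning while it goes round. The point lies at (60, 0, 54) mm in the crank's frame and its axes are parallel to the crank's.
- screwdriver: Screwdriver with a yellow handle, 135 mm long, 21 mm thick, lying on the desk; origin under its middle. Leave alone.
- tape: Roll of masking tape lying flat, 96 mm across, 25 mm high; origin under its centre. Leave alone.
- marker: White and black marker pen, 135 mm long, lying on the desk; origin under its middle. Leave alone.

How it is judged:
By the outcome, as a careful person would: the job done as asked, in the order asked, and still so for the second after the job is handed in, with the robot touching nothing.
It also fails if it takes over 67 s, if anything falls off the work surface, if the arm or the gripper's body presses on something with over 40 N, if the wrist force passes 120 N, or if a joint passes its speed limit or range.

## Working session

There is one attempt and no reset: what is moved stays moved. The work goes in short steps, Python scripts to look and compute and a tool call to move; the robot and the scene stay as the last step left them, time stands still between calls to the robot, and variables do not carry over. Pictures are saved under pics/ and viewed, at most 10 in all, crops included, and the job is handed in when it is done.

Besides the shell and the picture viewer there is one more tool, called after ">>>" as a command line: name --argument value ..., lists and objects as JSON in quotes. step_arm: Moves the arm, as the interface text tells. Its arguments: {"type":"object","properties":{"commands":{"type":"array"},"fingers":{"type":"number"},"grip_force":{"type":"number"}},"required":["commands"]}

```bash
mkdir -p pics; ls; python3 - <<'E'
from cell import *
import cv2,numpy as np
s=observe();print(s)
for c in("top","side"):
    im=read_camera(c);cv2.imwrite(f"pics/{c}0.png",im[:,:,::-1])
    for n in("lift","shaft_seat","crank","knob_mid","fixed_top","moving_top"):
        print(c,n,[(np.round(d["at"],3),round(d["confidence"],2)) for d in search_frame(c,n)[:2]])
a=cv2.imread("pics/top0.png");b=cv2.imread("pics/side0.png")
cv2.imwrite("pics/both0.png",cv2.resize(np.vstack([a]),(800,600)))
E
```

```text
pics
{'time': 0.0, 'qpos': array([-1.33996740e+00,  3.42730952e-01,  1.52497117e+00, -1.66248547e-05,
        1.27541179e+00, -1.45976290e-01]), 'qvel': array([-0.00077719,  0.0001989 ,  0.00111731,  0.00096722, -0.00099787,
       -0.00018703]), 'joint_efforts': array([-2.80329870e-03, -4.31254935e+01, -2.44221675e+01,  7.14259129e-02,
        5.58997749e-02, -1.25528209e-04]), 'tool_pos': array([ 0.19311176, -0.48777303,  0.2260567 ]), 'tool_rot': array([-3.14008526e+00, -2.05551071e-04,  3.76809910e-01]), 'contact_force': array([ 0.44166301,  0.71615593, -0.41271947]), 'torque': array([ 0.00651498, -0.04262303, -0.01346576]), 'grip_force': 0.0, 'opening': 0.09139756568499446}
top lift [(array([ 0.494, -0.356,  0.034]), 0.55)]
top shaft_seat [(array([ 0.5  , -0.354,  0.029]), 0.94)]
top crank [(array([ 0.449, -0.164,  0.03 ]), 0.64)]
top knob_mid [(array([ 0.442, -0.168,  0.034]), 0.77)]
top fixed_top [(array([ 0.495, -0.355,  0.033]), 0.98)]
top moving_top [(array([ 0.523, -0.396,  0.031]), 0.9)]
side lift [(array([ 0.5  , -0.391,  0.033]), 0.83)]
side shaft_seat [(array([ 0.494, -0.387,  0.033]), 0.79)]
side crank []
side knob_mid [(array([ 0.451, -0.167,  0.03 ]), 0.64)]
side fixed_top [(array([ 0.498, -0.387,  0.034]), 0.91)]
side moving_top [(array([ 0.516, -0.403,  0.028]), 0.86)]
```

View pics/both0.png

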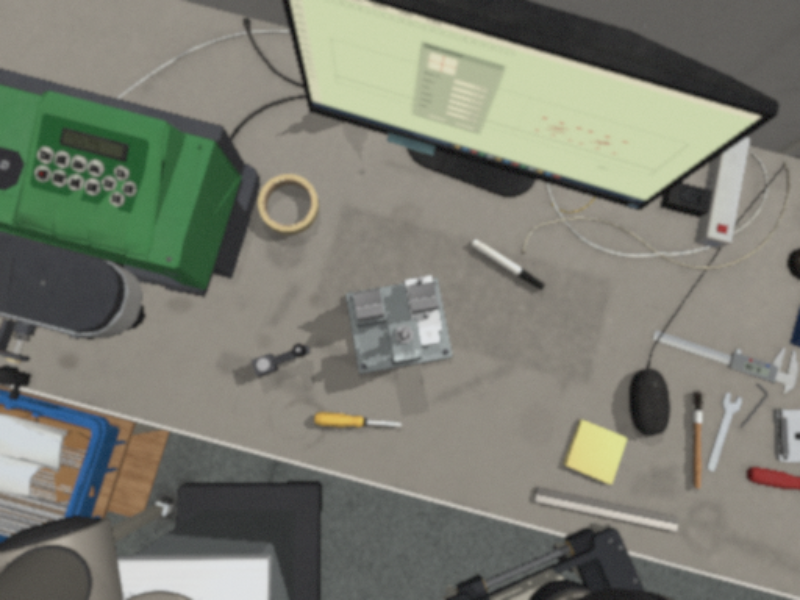

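View pics/side0.png

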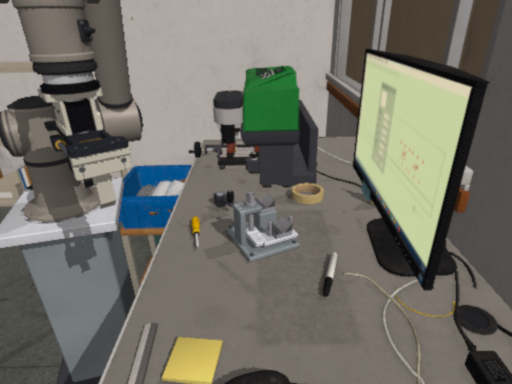

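The top picture (800x600) shows the lift at (400,325) with the screw at about (404,335), and the crank left of it with its ends at (264,365) and (299,350). The screwdriver lies just below it. Next I'll turn those pixels into positions.

```bash
cat > h.py <<'E'
from cell import *
import cv2,numpy as np
from scipy.spatial.transform import Rotation as Rn
def ray(cam,px):
    c=get_calibration(cam);K=np.array(c["camera_matrix"]);T=np.array(c["world_from_camera"])
    u=(px[0]-K[0,2])/K[0,0];v=(px[1]-K[1,2])/K[1,1]
    if cam=="wrist":
        r=np.hypot(u,v);d=np.array([u,v,0])*np.sin(r)/max(r,1e-9);d[2]=np.cos(r)
    else:d=np.array([u,v,1])
    return T[:3,3],T[:3,:3]@(d*[1,-1,-1])
def onz(cam,px,z):
    o,d=ray(cam,px);return o+d*(z-o[2])/d[2]
def proj(cam,p):
    c=get_calibration(cam);K=np.array(c["camera_matrix"]);T=np.array(c["world_from_camera"])
    q=(T[:3,:3].T@(np.asarray(p)-T[:3,3]))*[1,-1,-1]
    if cam=="wrist":
        th=np.arctan2(np.hypot(q[0],q[1]),q[2]);n=q[:2]/max(np.hypot(q[0],q[1]),1e-9)*th
    else:n=q[:2]/q[2]
    return np.array([K[0,0]*n[0]+K[0,2],K[1,1]*n[1]+K[1,2]])
def rpy(s): return Rn.from_euler("xyz",s["tool_rot"])
def totool(v): # world vec (m) -> tool mm
    return rpy(observe()).inv().apply(v)*1000
E
python3 - <<'E'
from h import *
k=1/1.5625
for n,p,z in[("screw",(404,335),.132),("fixV",(370,303),.086),("movV",(424,290),.06),("e1",(264,365),.034),("e1k",(264,365),.066),("e2",(299,350),.034),("e2k",(299,350),.066),
 ("bl",(362,370),.012),("br",(451,356),.012),("tl",(347,295),.012),("tr",(435,278),.012)]:
    print(n,np.round(onz("top",np.array(p)*k,z),3))
print(get_calibration("wrist"))
im=cv2.imread("pics/top0.png")[165:265,140:300]
cv2.imwrite("pics/c0.png",cv2.resize(im,(800,500),interpolation=cv2.INTER_CUBIC))
E
```

```text
screw [ 0.471 -0.361  0.132]
fixV [ 0.523 -0.314  0.086]
movV [ 0.546 -0.395  0.06 ]
e1 [ 0.435 -0.152  0.034]
e1k [ 0.434 -0.158  0.066]
e2 [ 0.458 -0.205  0.034]
e2k [ 0.456 -0.209  0.066]
bl [ 0.428 -0.3    0.012]
br [ 0.449 -0.44   0.012]
tl [ 0.547 -0.276  0.012]
tr [ 0.574 -0.417  0.012]
{'camera_matrix': array([[297.31863964,   0.        , 254.56130136],
       [  0.        , 297.31863964, 187.86058286],
       [  0.        ,   0.        ,   1.        ]]), 'world_from_camera': array([[ 3.66548133e-01,  8.84620270e-01,  2.88252398e-01,
         2.71021548e-01],
       [-9.30398932e-01,  3.48332334e-01,  1.14115782e-01,
        -4.56872247e-01],
       [ 5.41503581e-04, -3.10018650e-01,  9.50730321e-01,
         3.84226788e-01],
       [ 0.00000000e+00,  0.00000000e+00,  0.00000000e+00,
         1.00000000e+00]])}
```

View pics/c0.png

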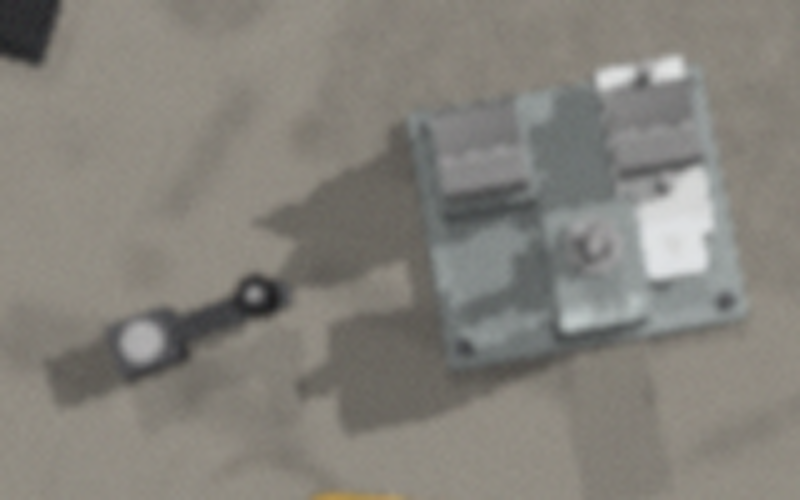

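>>> step_arm --commands '[{"translation":[24,-12.6,0],"roll":0},{"translation":[24,-12.6,0],"roll":0},{"translation":[24,-12.6,0],"roll":0},{"translation":[24,-12.6,0],"roll":0},{"translation":[24,-12.6,0],"roll":0},{"translation":[24,-12.6,0],"roll":0},{"translation":[24,-12.6,0],"roll":0},{"translation":[24,-12.6,0],"roll":0},{"translation":[24,-12.6,0],"roll":0},{"translation":[24,-12.6,0],"roll":0},{"translation":[24,-12.6,0],"roll":0},{"translation":[24,-12.6,0],"roll":0},{"translation":[24,-12.6,0],"roll":0},{"translation":[24,-12.6,0],"roll":0}]'

```text
time: 1.87
tool_pos: [0.4415, -0.1994, 0.2269]
tool_rot: [3.141, -0.0, 0.377]
contact_force: [-0.1, 0.0, -0.6]
opening: 0.092
grip_force: 0.0
```

>>> step_arm --commands '[{"translation":[0,0,0],"roll":-0.12},{"translation":[0,0,0],"roll":-0.12},{"translation":[0,0,0],"roll":-0.12},{"translation":[0,0,0],"roll":-0.12},{"translation":[0,0,0],"roll":-0.12},{"translation":[0,0,0],"roll":-0.12},{"translation":[0,0,0],"roll":-0.12},{"translation":[0,0,0],"roll":-0.12},{"translation":[0,0,0],"roll":-0.12},{"translation":[0,0,0],"roll":-0.12},{"translation":[0,0,0],"roll":-0.12},{"translation":[0,0,0],"roll":-0.12},{"translation":[0,0,0],"roll":-0.12},{"translation":[0,0,0],"roll":0}]'

```text
time: 3.03
tool_pos: [0.4407, -0.2005, 0.2267]
tool_rot: [-3.142, 0.0, 1.941]
contact_force: [0.8, -0.4, 0.3]
opening: 0.0922
grip_force: 0.0
```

```bash
python3 - <<'E'
from h import *
s=observe();print(s["time"],s["tool_pos"],s["tool_rot"],s["qpos"],s["contact_force"])
im=read_camera("wrist");cv2.imwrite("pics/w1.png",cv2.resize(im[:,:,::-1],(768,576),interpolation=cv2.INTER_CUBIC))
cv2.imwrite("pics/w1raw.png",im[:,:,::-1])
for n in("shaft_seat","crank","knob_mid","fixed_top","moving_top"):
    print(n,[(np.round(d["at"],3),round(d["confidence"],2)) for d in search_frame("wrist",n)[:2]])
E
```

```text
3.0333 [ 0.4407044  -0.20052489  0.22674337] [-3.14155602e+00  1.31574554e-04  1.94115564e+00] [-5.85396673e-01  2.67305466e-01  1.63145960e+00 -1.11798731e-04
  1.24274127e+00 -9.55719969e-01] [ 0.84283324 -0.37615438  0.27777677]
shaft_seat [(array([ 0.487, -0.327,  0.033]), 0.94)]
crank [(array([ 0.45 , -0.165,  0.036]), 0.83), (array([ 0.685, -0.179,  0.022]), 0.64)]
knob_mid [(array([ 0.451, -0.17 ,  0.032]), 0.59)]
fixed_top [(array([ 0.487, -0.331,  0.034]), 0.97)]
moving_top [(array([ 0.536, -0.378,  0.048]), 0.87)]
```

View pics/w1.png

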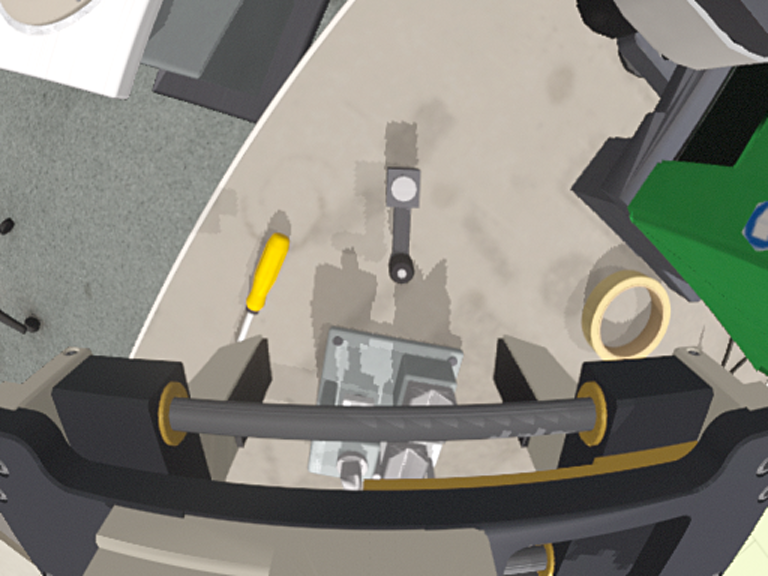

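The wrist picture (768x576) shows the crank upright, hub at (403,188) and knob at (402,270), almost aligned with the tool. The lift is at (385,410), partly hidden by the gripper.

```bash
python3 - <<'E'
from h import *
s=observe()
h=onz("wrist",np.array([403.5,188])/1.5,.034);k=onz("wrist",np.array([402,270])/1.5,.066)
kt=onz("top",(191.4,224),.066);ht=onz("top",(168.4,233.4),.034)
for a,b in((h,k),(ht,kt)):
    print(a.round(4),b.round(4),np.hypot(*(b-a)[:2]),np.degrees(np.arctan2(b[1]-a[1],b[0]-a[0])))
# hub top corners from image
for p in[(387,168),(420,168),(387,207),(420,207)]:print(onz("wrist",np.array(p)/1.5,.034).round(4))
print("tool delta",totool(h-[*s["tool_pos"]]))
for p,n in[((338,341),'bl'),((452,357),'tl')]:print(n,onz("wrist",np.array(p)/1.5,.012).round(4))
E
```

```text
[ 0.4389 -0.1499  0.034 ] [ 0.4575 -0.2046  0.066 ] 0.05773758761013306 -71.17657634558124
[ 0.4356 -0.1506  0.034 ] [ 0.4555 -0.2088  0.066 ] 0.0614854483334249 -71.08148518106725
[ 0.4211 -0.1398  0.034 ]
[ 0.4451 -0.1304  0.034 ]
[ 0.4322 -0.1687  0.034 ]
[ 0.4566 -0.1593  0.034 ]
tool delta [ 47.9975572   16.27147206 192.7220674 ]
bl [ 0.4355 -0.3034  0.012 ]
tl [ 0.5417 -0.2815  0.012 ]
```

>>> step_arm --commands '[{"translation":[16,5.3,5],"roll":0},{"translation":[16,5.3,15],"roll":0.01},{"translation":[16,5.3,20],"roll":0.01},{"translation":[0,0,30],"roll":0},{"translation":[0,0,30],"roll":0},{"translation":[0,0,30],"roll":0},{"translation":[0,0,10],"roll":0},{"translation":[0,0,0],"roll":0}]' --fingers 0.65

```text
time: 4.0
tool_pos: [0.4369, -0.1491, 0.0842]
tool_rot: [-3.138, -0.004, 1.916]
contact_force: [-0.7, 0.0, 0.1]
opening: 0.0596
grip_force: 0.0
```

```bash
python3 - <<'E'
from h import *
s=observe();print(s["time"],s["tool_pos"],s["tool_rot"],s["opening"])
im=read_camera("wrist");cv2.imwrite("pics/w2.png",cv2.resize(im[:,:,::-1],(768,576),interpolation=cv2.INTER_CUBIC))
p=s["tool_pos"];R=rpy(s)
for q in((0,0,0),(0,.015,0),(.015,0,0)):print(proj("wrist",[*(p+R.apply(q))[:2],.034])*1.5)
E
```

```text
4.0 [ 0.43691201 -0.14908971  0.08423415] [-3.13780114 -0.00412724  1.91568629] 0.05956671121097216
[381.91454603 311.40198341]
[411.5530921  311.34310447]
[381.87562442 283.20148464]
```

View pics/w2.png

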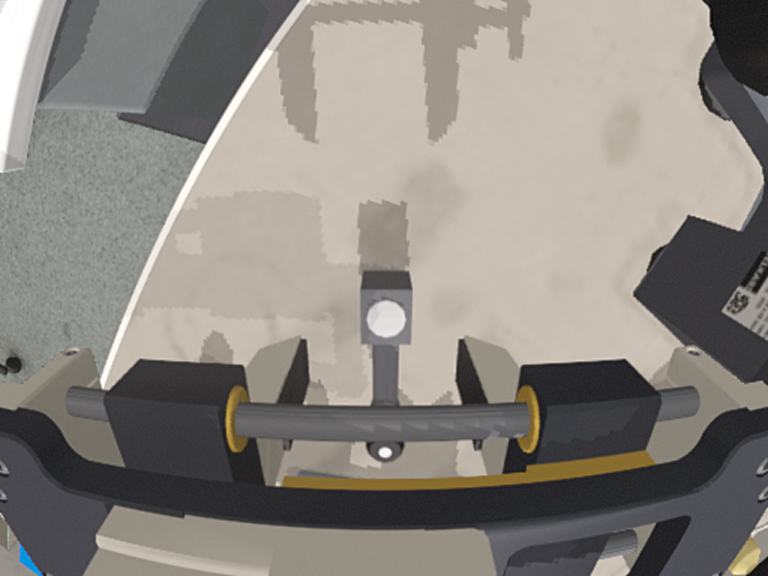

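The hub's top is centred at (386,317), against an expected TCP pixel of (382,311). The arm is aligned with the tool, so I correct by about -3 mm and +2 mm, then descend and grip.

>>> step_arm --commands '[{"translation":[-1.5,1,12],"roll":0},{"translation":[-1.5,1,20],"roll":0},{"translation":[0,0,20],"roll":0},{"translation":[0,0,15],"roll":0},{"translation":[0,0,8],"roll":0},{"translation":[0,0,3],"roll":0},{"translation":[0,0,0],"roll":0}]'

```text
time: 4.63
tool_pos: [0.4419, -0.1524, 0.0092]
tool_rot: [3.141, 0.001, 1.916]
contact_force: [-0.1, -0.6, 0.2]
opening: 0.0594
grip_force: 0.0
```

>>> step_arm --commands '[{"translation":[0,0,0],"roll":0},{"translation":[0,0,0],"roll":0},{"translation":[0,0,0],"roll":0},{"translation":[0,0,0],"roll":0},{"translation":[0,0,0],"roll":0},{"translation":[0,0,0],"roll":0}]' --fingers 0.1 --grip_force 30

```text
time: 5.13
tool_pos: [0.4414, -0.1522, 0.009]
tool_rot: [-3.142, 0.0, 1.917]
contact_force: [-1.2, 0.6, 3.5]
opening: 0.0257
grip_force: 30.0
```

>>> step_arm --commands '[{"translation":[0,0,-10],"roll":0},{"translation":[0,0,-25],"roll":0},{"translation":[0,0,-30],"roll":0},{"translation":[0,0,-35],"roll":0},{"translation":[0,0,-35],"roll":0.08},{"translation":[0,0,-35],"roll":0.08},{"translation":[-10,0,-30],"roll":0},{"translation":[-25,-0.8,0],"roll":0},{"translation":[-29,-0.8,0],"roll":0},{"translation":[-29,-0.8,0],"roll":0},{"translation":[-29,-0.8,0],"roll":0},{"translation":[-29,-0.8,0],"roll":0},{"translation":[-29,-0.8,0],"roll":0},{"translation":[-29,-0.8,0],"roll":0},{"translation":[-29,-0.8,0],"roll":0},{"translation":[-18,-0.8,0],"roll":0},{"translation":[-6,0,0],"roll":0},{"translation":[0,0,0],"roll":0},{"translation":[0,0,0],"roll":0}]'

```text
time: 6.72
tool_pos: [0.4825, -0.41, 0.2081]
tool_rot: [-3.141, -0.002, 1.757]
contact_force: [0.2, 1.1, -1.5]
opening: 0.0258
grip_force: 30.0
```

```bash
python3 - <<'E'
from h import *
s=observe();print(s["time"],s["tool_pos"],s["tool_rot"],s["opening"],s["contact_force"])
im=read_camera("wrist");cv2.imwrite("pics/w3.png",cv2.resize(im[:288,100:484,::-1],(800,600),interpolation=cv2.INTER_CUBIC))
print((proj("wrist",[.471,-.361,.132])-[100,0])*2.0833)
E
```

```text
6.7167 [ 0.48254911 -0.41000601  0.20807498] [-3.14089482e+00 -1.81350108e-03  1.75674146e+00] 0.02579581613881728 [ 0.18666326  1.14555734 -1.49286272]
[317.45646211 287.86435411]
```

View pics/w3.png

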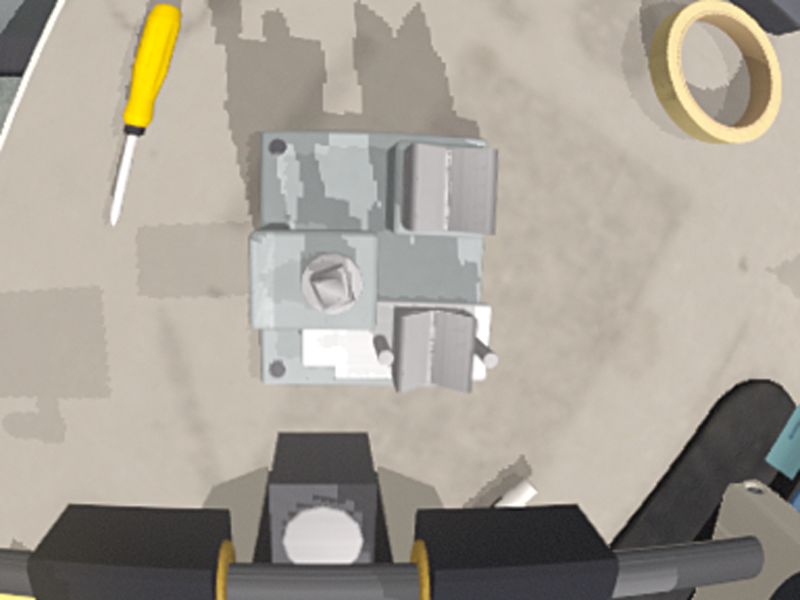

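Very clear: the lift is nearly aligned with the tool. The screw's square is at (331,283), visibly turned relative to the lift, and the hub in hand is at (323,540). I'll zoom in on the square.

```bash
python3 - <<'E'
from h import *
im=cv2.imread("pics/w3.png")[235:335,265:398]
cv2.imwrite("pics/w3c.png",cv2.resize(im,(798,600),interpolation=cv2.INTER_CUBIC))
E
```

```text
(no output)
```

View pics/w3c.png

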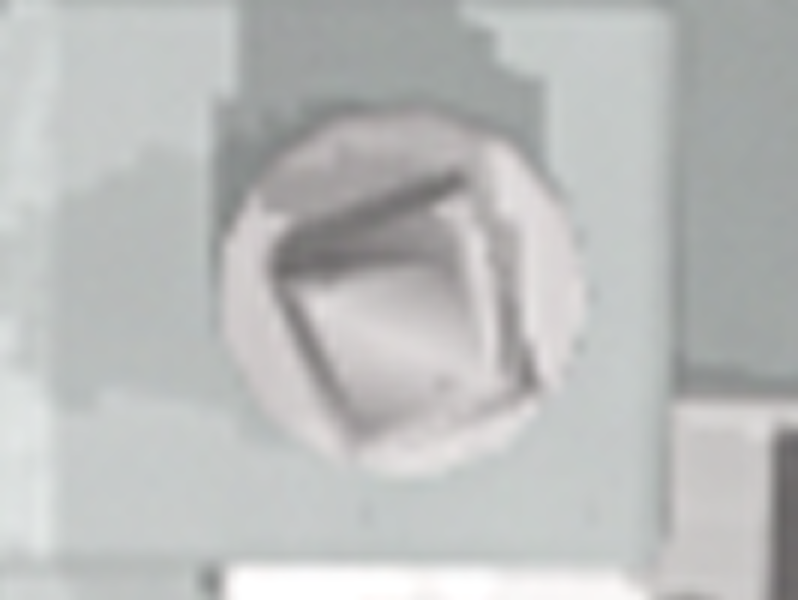

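```bash
python3 - <<'E'
from h import *
s=observe();print(s["time"],s["tool_rot"])
raw=lambda p:np.array([(265+p[0]/6)/2.0833+100,(235+p[1]/6)/2.0833])
C=[(278,265),(352,445),(535,385),(465,180)]
for z in(.108,.126):
    W=np.array([onz("wrist",raw(p),z)[:2] for p in C])
    e=[np.degrees(np.arctan2(*(W[(i+1)%4]-W[i])[::-1]))%90 for i in range(4)]
    print(z,W.mean(0).round(4),np.round(e,1),[round(np.hypot(*(W[(i+1)%4]-W[i]))*1e3,1) for i in range(4)])
T=[(310,290),(425,262),(475,375),(360,430)]
W=np.array([onz("wrist",raw(p),.132)[:2] for p in T]);print("top",W.mean(0).round(4))
print("collar",onz("wrist",raw((403,290)),.108).round(4),"top cam",onz("top",(258.6,214),.132).round(4))
w3=lambda p:np.array(p)/2.0833+[100,0]
B=[onz("wrist",w3(p),z) for p,z in[((278,147),.012),((278,369),.012),((264,133),.012),((482,138),.012),((376,232),.101),((376,327),.101)]]
for i in(0,2,4):print("dir",np.degrees(np.arctan2(*(B[i+1]-B[i])[:2][::-1]))%90)
hz=s["tool_pos"][2]+.025
h=onz("wrist",w3((323,541)),hz);print("hub in tool",totool(h-s["tool_pos"]))
for p in[(272,485),(376,485)]:print(totool(onz("wrist",w3(p),hz)-s["tool_pos"]))
E
```

```text
6.7667 [-3.14110154e+00 -1.43910014e-03  1.75740019e+00]
0.108 [ 0.4779 -0.3635] [32.5 29.2 29.7 35.4] [np.float64(13.8), np.float64(13.6), np.float64(15.3), np.float64(14.3)]
0.126 [ 0.4771 -0.3609] [32.5 29.2 29.7 35.4] [np.float64(12.9), np.float64(12.6), np.float64(14.3), np.float64(13.3)]
top [ 0.4761 -0.3615]
collar [ 0.4772 -0.3615  0.108 ] top cam [ 0.472  -0.3611  0.132 ]
dir 9.913014254553758
dir 10.564067276477527
dir 11.566901253117223
hub in tool [  2.26905363  -0.53193221 -24.99650227]
[ 17.9975638  -12.71851028 -24.9678824 ]
[ 17.95893046  12.16281365 -24.98015746]
```

>>> step_arm --commands '[{"translation":[11.6,1.2,0],"roll":0},{"translation":[11.7,1.2,0],"roll":0},{"translation":[11.6,1.2,0],"roll":0},{"translation":[11.7,1.3,0],"roll":0},{"translation":[0,0,15],"roll":-0.091},{"translation":[0,0,15],"roll":-0.091},{"translation":[0,0,15],"roll":-0.091},{"translation":[0,0,12],"roll":-0.09},{"translation":[0,0,3],"roll":0},{"translation":[0,0,0],"roll":0},{"translation":[0,0,0],"roll":0}]'

```text
time: 7.68
tool_pos: [0.4794, -0.3639, 0.1495]
tool_rot: [3.141, 0.001, 2.118]
contact_force: [-0.9, -0.7, -1.3]
opening: 0.0255
grip_force: 30.0
```

```bash
python3 - <<'E'
from h import *
s=observe();print(s["time"],s["tool_pos"],s["tool_rot"],s["contact_force"])
print(totool(np.array([.4787,-.3633,.117])-s["tool_pos"]))
a=read_camera("side")[:,:,::-1];c=proj("side",[.477,-.362,.14]).astype(int);print(c)
b=read_camera("wrist")[:,:,::-1]
a=cv2.resize(a[c[1]-45:c[1]+45,c[0]-60:c[0]+60],(400,300),interpolation=cv2.INTER_CUBIC)
b=cv2.resize(b[130:355,140:380],(400,375))
cv2.imwrite("pics/s4.png",np.hstack([a,b[:300]]))
E
```

```text
7.6833 [ 0.47936102 -0.36389415  0.14952238] [3.14134763e+00 8.81575179e-04 2.11776499e+00] [-0.86985995 -0.70134759 -1.2520616 ]
[ 0.87992756 -0.2635296  32.52155786]
[249 188]
```

View pics/s4.png

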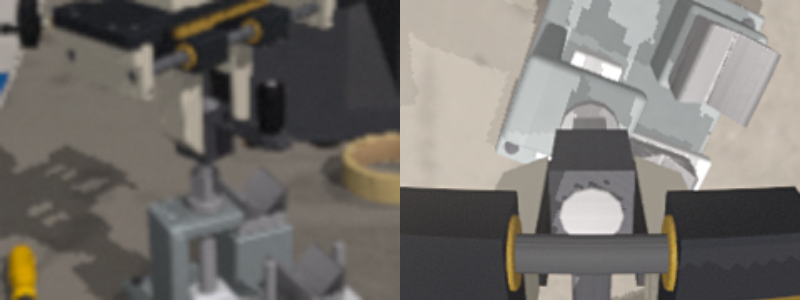

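The hub hangs right over the square, with the flats parallel and centred sideways. Now to lower it.

>>> step_arm --commands '[{"translation":[0.8,-0.2,3],"roll":0},{"translation":[0,0,4],"roll":0},{"translation":[0,0,4],"roll":0},{"translation":[0,0,4],"roll":0},{"translation":[0,0,2],"roll":0},{"translation":[0,0,0],"roll":0}]'

```text
time: 8.28
tool_pos: [0.4784, -0.3639, 0.1311]
tool_rot: [-3.141, 0.0, 2.12]
contact_force: [1.0, -1.4, -2.5]
opening: 0.0261
grip_force: 30.0
```

>>> step_arm --commands '[{"translation":[0,0,4],"roll":0},{"translation":[0,0,4],"roll":0},{"translation":[0,0,4],"roll":0},{"translation":[0,0,1.5],"roll":0},{"translation":[0,0,0],"roll":0},{"translation":[0,0,0],"roll":0}]'

```text
time: 8.78
tool_pos: [0.4785, -0.3639, 0.118]
tool_rot: [-3.141, 0.0, 2.12]
contact_force: [0.9, -1.7, -3.1]
opening: 0.0259
grip_force: 30.0
```

>>> step_arm --commands '[{"translation":[0,0,0],"roll":0},{"translation":[0,0,0],"roll":0},{"translation":[0,0,0],"roll":0},{"translation":[0,0,-10],"roll":0},{"translation":[0,0,-25],"roll":0},{"translation":[0,0,-30],"roll":0},{"translation":[-14,0,-5],"roll":0},{"translation":[-20,0,0],"roll":0},{"translation":[-16,0,0],"roll":0},{"translation":[-7.5,0,0],"roll":0},{"translation":[0,0,0],"roll":0},{"translation":[0,0,0],"roll":0}]' --fingers 0.6

```text
time: 9.78
tool_pos: [0.5081, -0.4123, 0.1881]
tool_rot: [-3.141, -0.001, 2.12]
contact_force: [0.1, 0.4, 0.2]
opening: 0.0552
grip_force: 0.0
```

```bash
python3 - <<'E'
from h import *
s=observe();print(s["time"],s["tool_pos"],s["tool_rot"],s["opening"])
im=read_camera("wrist");cv2.imwrite("pics/w5.png",cv2.resize(im[100:340,100:420,::-1],(800,600),interpolation=cv2.INTER_CUBIC))
p=s["tool_pos"]
print((proj("wrist",[*p[:2],.174])-100)*2.5,"hub",(proj("wrist",[.477,-.3617,.142])-100)*2.5)
E
```

```text
9.7833 [ 0.50812358 -0.41233142  0.18810101] [-3.14145886e+00 -9.85553488e-04  2.11962206e+00] 0.05521065796355658
[388.5229816  328.18179556] hub [387.66869922  79.35733728]
```

View pics/w5.png

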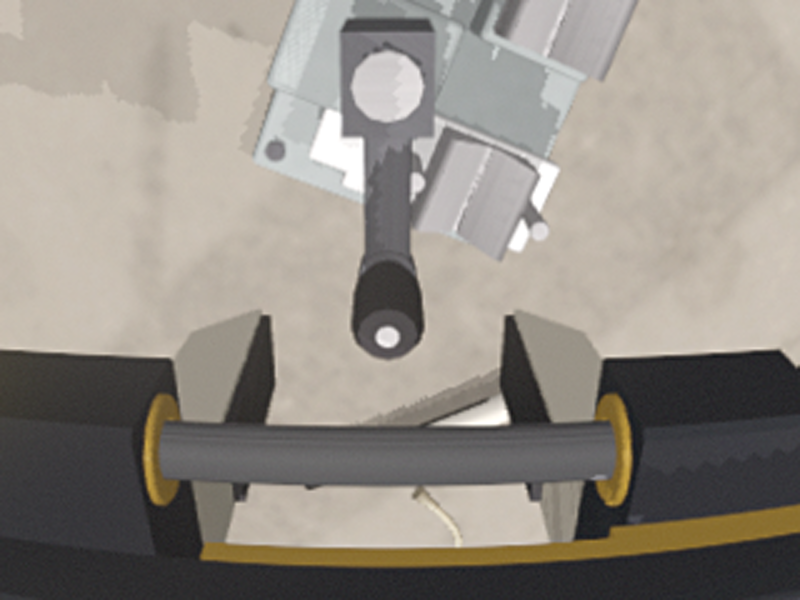

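Hub (387,85) and knob (387,334) line up with the tool, and the knob sits centred between the open fingers. Lowering onto the knob and gripping lightly.

>>> step_arm --commands '[{"translation":[-0.5,0,12],"roll":0},{"translation":[-0.5,0,15],"roll":0},{"translation":[0,0,11],"roll":0},{"translation":[0,0,4],"roll":0},{"translation":[0,0,0],"roll":0}]'

```text
time: 10.25
tool_pos: [0.5084, -0.4126, 0.145]
tool_rot: [-3.141, -0.003, 2.12]
contact_force: [-0.2, -0.4, -0.9]
opening: 0.0552
grip_force: 0.0
```

>>> step_arm --commands '[{"translation":[0,0,0],"roll":0},{"translation":[0,0,0],"roll":0},{"translation":[0,0,0],"roll":0},{"translation":[0,0,0],"roll":0},{"translation":[0,0,0],"roll":0}]' --fingers 0.1 --grip_force 12

```text
time: 10.67
tool_pos: [0.5091, -0.4137, 0.1467]
tool_rot: [3.141, 0.001, 2.12]
contact_force: [-0.8, -0.1, 0.7]
opening: 0.0267
grip_force: 0.0
```

>>> step_arm --commands '[{"translation":[2.04,-15.53,0],"roll":0},{"translation":[6,-14.47,0],"roll":0},{"translation":[9.53,-12.43,0],"roll":0},{"translation":[12.43,-9.53,0],"roll":0},{"translation":[14.47,-6,0],"roll":0},{"translation":[15.53,-2.04,0],"roll":0},{"translation":[0,0,0],"roll":0}]'

```text
time: 11.25
tool_pos: [0.4245, -0.3934, 0.1474]
tool_rot: [-3.141, 0.001, 2.119]
contact_force: [-2.3, -2.2, 5.0]
opening: 0.0198
grip_force: 12.0
```

```bash
python3 - <<'E'
from h import *
s=observe();print(s["time"],s["tool_pos"],s["tool_rot"],s["opening"],s["contact_force"],s["torque"],s["grip_force"])
im=read_camera("wrist");cv2.imwrite("pics/w6.png",cv2.resize(im[:,:,::-1],(768,576),interpolation=cv2.INTER_CUBIC))
for n in ("moving_top","fixed_top"):
  for h in(.060,.07,.08,.086):
    y=-.042 if n[0]=="m" else .042
    o=np.array([.477,-.362])+Rn.from_euler("z",10.6,degrees=True).apply([.055,y,0])[:2]
    print(n,h,o.round(3),proj("wrist",[*o,h])*1.5)
  
E
```

```text
11.25 [ 0.42454181 -0.39337533  0.14744241] [-3.14067535e+00  8.50717367e-04  2.11916847e+00] 0.01981350926398047 [-2.2661459  -2.15297761  5.00485316] [-0.25431487  0.1065472  -0.00328432] 11.956643611192703
moving_top 0.06 [ 0.539 -0.393] [531.64471063 372.83602913]
moving_top 0.07 [ 0.539 -0.393] [536.14882281 380.48750292]
moving_top 0.08 [ 0.539 -0.393] [540.88756326 388.58470911]
moving_top 0.086 [ 0.539 -0.393] [543.84924143 393.67037429]
fixed_top 0.06 [ 0.523 -0.311] [590.72357521 257.46186745]
fixed_top 0.07 [ 0.523 -0.311] [597.73284033 261.90700976]
fixed_top 0.08 [ 0.523 -0.311] [605.17400829 266.66563313]
fixed_top 0.086 [ 0.523 -0.311] [609.86034016 269.68370163]
```

View pics/w6.png

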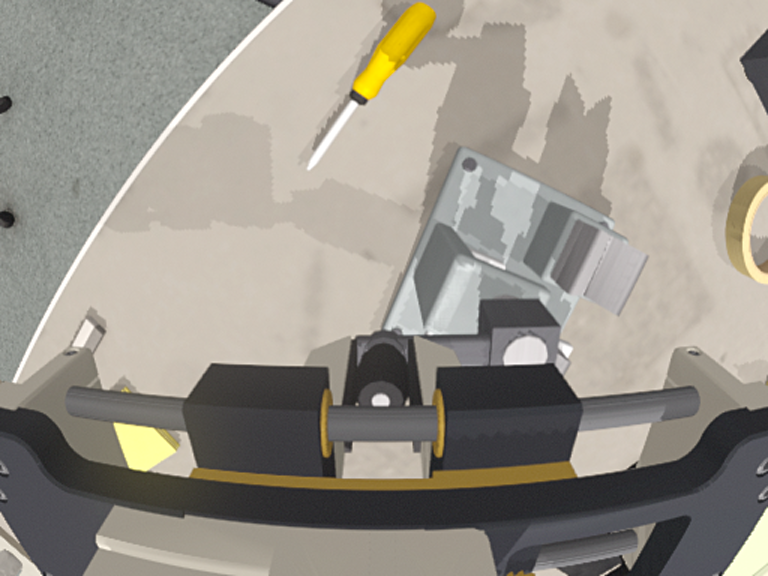

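Crank wound a quarter turn with little force; the knob is held at (385,400). Next I estimate the table height from the groove lines in the earlier picture, to know how far is left.

```bash
python3 - <<'E'
from h import *
s=observe()
T=np.array(get_calibration("wrist")["world_from_camera"]);K=np.array(get_calibration("wrist")["camera_matrix"])
B=np.eye(4);B[:3,:3]=rpy(s).as_matrix();B[:3,3]=s["tool_pos"]
X=np.linalg.inv(B)@T
B[:3,:3]=Rn.from_euler("xyz",[-3.1409,-.0018,1.7567]).as_matrix();B[:3,3]=[.48255,-.41001,.20807]
T=B@X
def r(p):
    p=np.array(p)/2.0833+[100,0];u=(p-K[:2,2])/K[0,0];n=np.hypot(*u);d=np.array([*(u*np.sin(n)/n),np.cos(n)]);return T[:3,:3]@(d*[1,-1,-1])
a=np.radians(10.6);ex=np.array([np.cos(a),np.sin(a),0]);ey=np.array([-np.sin(a),np.cos(a),0]);S=np.array([.477,-.3615,0])
for n,p in[("f",(449,152)),("f",(449,190)),("f",(449,232)),("m",(435,315)),("m",(435,350)),("m",(435,386)),("fedgeL",(413,190)),("fedgeR",(497,190)),("medgeL",(399,345)),("medgeR",(474,350))]:
    d=r(p);o=T[:3,3]-S;t=(.055-o@ex)/(d@ex);q=o+t*d;print(n,np.round([q@ey,q[2]],4), end=" ")
    # also lateral local x if z=.086 
    t=(.086-o[2])/d[2];print("x at .086",np.round((o+t*d)@ex,4))
E
```

```text
f [0.0588 0.0744] x at .086 0.0527
f [0.0406 0.0757] x at .086 0.0529
f [0.0208 0.0781] x at .086 0.0534
m [-0.0245  0.0493] x at .086 0.0482
m [-0.0423  0.0538] x at .086 0.0489
m [-0.0604  0.0592] x at .086 0.0498
fedgeL [ 0.0416 -0.0424] x at .086 0.0365
fedgeR [0.0402 0.1581] x at .086 0.0755
medgeL [-0.0764 -0.097 ] x at .086 0.0317
medgeR [-0.0215  0.1363] x at .086 0.0679
```

>>> step_arm --commands '[{"translation":[15.53,2.04,0],"roll":0},{"translation":[14.47,6,0],"roll":0},{"translation":[12.43,9.53,0],"roll":0},{"translation":[9.53,12.43,0],"roll":0},{"translation":[0,0,0],"roll":0}]'

```text
time: 11.72
tool_pos: [0.4236, -0.3315, 0.147]
tool_rot: [-3.14, -0.004, 2.121]
contact_force: [-10.6, 5.4, 11.8]
opening: 0.0195
grip_force: 12.0
```

>>> step_arm --commands '[{"translation":[6.9,14,-1],"roll":0},{"translation":[2.04,15.53,0],"roll":0},{"translation":[0,0,0],"roll":0},{"translation":[0,0,0],"roll":0}]'

```text
time: 12.05
tool_pos: [0.4455, -0.309, 0.1473]
tool_rot: [3.142, -0.004, 2.121]
contact_force: [-3.8, 7.3, 6.7]
opening: 0.0199
grip_force: 12.0
```

>>> step_arm --commands '[{"translation":[-1.3,15.53,0],"roll":0},{"translation":[-6,14.47,0],"roll":0},{"translation":[-9.53,12.43,0],"roll":0},{"translation":[-12.43,9.53,0],"roll":0},{"translation":[-14.47,6,0],"roll":0},{"translation":[-15.53,2.04,0],"roll":0},{"translation":[0,0,0],"roll":0}]'

```text
time: 12.63
tool_pos: [0.5296, -0.3319, 0.1473]
tool_rot: [3.14, 0.002, 2.12]
contact_force: [2.0, 1.7, 4.5]
opening: 0.0192
grip_force: 12.0
```

>>> step_arm --commands '[{"translation":[-15.53,-2.04,0],"roll":0},{"translation":[-14.47,-6,0],"roll":0},{"translation":[-12.43,-9.53,0],"roll":0},{"translation":[-9.53,-12.43,0],"roll":0},{"translation":[-6,-14.47,0],"roll":0},{"translation":[-2.04,-15.53,0],"roll":0},{"translation":[0,0,0],"roll":0}]'

```text
time: 13.22
tool_pos: [0.5048, -0.4148, 0.1473]
tool_rot: [-3.14, 0.0, 2.117]
contact_force: [1.0, -1.1, 3.5]
opening: 0.0197
grip_force: 12.0
```

>>> step_arm --commands '[{"translation":[2.04,-15.53,0],"roll":0},{"translation":[6,-14.47,0],"roll":0},{"translation":[9.53,-12.43,0],"roll":0},{"translation":[12.43,-9.53,0],"roll":0},{"translation":[14.47,-6,0],"roll":0},{"translation":[15.53,-2.04,0],"roll":0},{"translation":[0,0,0],"roll":0}]'

```text
time: 13.8
tool_pos: [0.4236, -0.3904, 0.1476]
tool_rot: [3.141, -0.002, 2.12]
contact_force: [1.7, 0.4, 2.7]
opening: 0.0198
grip_force: 12.0
```

>>> step_arm --commands '[{"translation":[15.53,2.04,0],"roll":0},{"translation":[14.47,6,0],"roll":0},{"translation":[12.43,9.53,0],"roll":0},{"translation":[9.53,12.43,0],"roll":0},{"translation":[6,14.47,0],"roll":0},{"translation":[2.04,15.53,0],"roll":0},{"translation":[0,0,0],"roll":0}]'

```text
time: 14.38
tool_pos: [0.446, -0.3087, 0.1474]
tool_rot: [-3.142, -0.0, 2.122]
contact_force: [-1.3, 2.7, 4.0]
opening: 0.0193
grip_force: 12.0
```

>>> step_arm --commands '[{"translation":[-2.04,15.53,0],"roll":0},{"translation":[-6,14.47,0],"roll":0},{"translation":[-9.53,12.43,0],"roll":0},{"translation":[0,0,0],"roll":0}]'

```text
time: 14.72
tool_pos: [0.492, -0.3027, 0.1474]
tool_rot: [3.14, 0.0, 2.121]
contact_force: [1.3, 6.3, 6.7]
opening: 0.0195
grip_force: 12.0
```

>>> step_arm --commands '[{"translation":[-12.43,9.53,0],"roll":0},{"translation":[0,0,0],"roll":0},{"translation":[0,0,0],"roll":0}]'

```text
time: 14.97
tool_pos: [0.5056, -0.3083, 0.1475]
tool_rot: [3.14, 0.0, 2.12]
contact_force: [2.6, 4.6, 6.4]
opening: 0.0195
grip_force: 12.0
```

```bash
python3 - <<'E'
from h import *
s=observe();print(s["time"],s["tool_pos"],s["contact_force"],s["torque"])
for c in("top","side"):
    im=read_camera(c);cv2.imwrite(f"pics/{c}7.png",im[:,:,::-1])
    for n in("fixed_top","moving_top"):print(c,n,[(np.round(d["at"],3),round(d["confidence"],2)) for d in search_frame(c,n)[:2]])
E
```

```text
14.9667 [ 0.50562669 -0.30834478  0.14753302] [2.62278192 4.60156351 6.4019645 ] [ 0.78524904 -0.61515917  0.01070594]
top fixed_top [(array([ 0.485, -0.409,  0.051]), 0.76)]
top moving_top [(array([ 0.499, -0.407,  0.053]), 0.87)]
side fixed_top [(array([ 0.502, -0.392,  0.048]), 0.89), (array([ 0.514, -0.404,  0.048]), 0.68)]
side moving_top [(array([ 0.515, -0.402,  0.051]), 0.88)]
```

>>> step_arm --commands '[{"translation":[-14.47,6,0],"roll":0},{"translation":[0,0,0],"roll":0},{"translation":[0,0,0],"roll":0}]'

```text
time: 15.52
tool_pos: [0.5185, -0.318, 0.1477]
tool_rot: [3.139, 0.001, 2.12]
contact_force: [3.6, 4.0, 5.4]
opening: 0.0199
grip_force: 12.0
```

>>> step_arm --commands '[{"translation":[-7.8,1.5,0],"roll":0},{"translation":[0,0,0],"roll":0},{"translation":[0,0,0],"roll":0}]'

```text
time: 15.77
tool_pos: [0.5237, -0.3238, 0.1478]
tool_rot: [3.139, 0.001, 2.12]
contact_force: [4.9, 3.6, 4.9]
opening: 0.0195
grip_force: 12.0
```

>>> step_arm --commands '[{"translation":[-7.8,0.5,0],"roll":0},{"translation":[0,0,0],"roll":0},{"translation":[0,0,0],"roll":0}]'

```text
time: 16.02
tool_pos: [0.5282, -0.3304, 0.1478]
tool_rot: [3.139, 0.002, 2.12]
contact_force: [3.5, 2.8, 5.1]
opening: 0.0195
grip_force: 12.0
```

>>> step_arm --commands '[{"translation":[-15.53,-2.04,0],"roll":0},{"translation":[0,0,0],"roll":0},{"translation":[0,0,0],"roll":0}]'

```text
time: 16.27
tool_pos: [0.5346, -0.3455, 0.1478]
tool_rot: [3.14, 0.003, 2.119]
contact_force: [5.6, 0.1, 4.9]
opening: 0.0198
grip_force: 12.0
```

>>> step_arm --commands '[{"translation":[-14.47,-6,0],"roll":0},{"translation":[0,0,0],"roll":0},{"translation":[0,0,0],"roll":0}]'

```text
time: 16.52
tool_pos: [0.5367, -0.361, 0.1478]
tool_rot: [3.141, 0.003, 2.119]
contact_force: [5.0, -0.9, 5.8]
opening: 0.0197
grip_force: 12.0
```

>>> step_arm --commands '[{"translation":[-12.43,-9.53,0],"roll":0},{"translation":[-9.53,-12.43,0],"roll":0},{"translation":[0,0,0],"roll":0},{"translation":[0,0,0],"roll":0}]'

```text
time: 16.85
tool_pos: [0.5285, -0.3917, 0.1476]
tool_rot: [-3.141, 0.002, 2.118]
contact_force: [3.5, -1.4, 4.1]
opening: 0.0197
grip_force: 12.0
```

>>> step_arm --commands '[{"translation":[-2.4,-4.65,0],"roll":0},{"translation":[-2,-4.84,0],"roll":0},{"translation":[0,0,0],"roll":0},{"translation":[0,0,0],"roll":0}]'

```text
time: 17.18
tool_pos: [0.523, -0.3996, 0.1476]
tool_rot: [-3.141, 0.001, 2.119]
contact_force: [3.6, -2.2, 4.9]
opening: 0.0196
grip_force: 12.0
```

>>> step_arm --commands '[{"translation":[-1.6,-5,0],"roll":0},{"translation":[0,0,0],"roll":0},{"translation":[0,0,0],"roll":0}]'

```text
time: 17.43
tool_pos: [0.5196, -0.4033, 0.1475]
tool_rot: [-3.141, 0.001, 2.119]
contact_force: [2.4, -2.2, 4.9]
opening: 0.0192
grip_force: 12.0
```

>>> step_arm --commands '[{"translation":[-1.1,-5.1,0],"roll":0},{"translation":[0,0,0],"roll":0},{"translation":[0,0,0],"roll":0}]'

```text
time: 17.68
tool_pos: [0.5158, -0.4069, 0.1475]
tool_rot: [-3.141, 0.001, 2.119]
contact_force: [3.1, -2.2, 5.0]
opening: 0.0193
grip_force: 12.0
```

>>> step_arm --commands '[{"translation":[-0.7,-5.2,0],"roll":0},{"translation":[0,0,0],"roll":0},{"translation":[0,0,0],"roll":0}]'

```text
time: 17.93
tool_pos: [0.5117, -0.4102, 0.1475]
tool_rot: [-3.141, 0.001, 2.119]
contact_force: [2.8, -2.4, 5.8]
opening: 0.0196
grip_force: 12.0
```

>>> step_arm --commands '[{"translation":[-0.2,-5.2,0],"roll":0},{"translation":[0,0,0],"roll":0},{"translation":[0,0,0],"roll":0}]'

```text
time: 18.18
tool_pos: [0.5074, -0.413, 0.1475]
tool_rot: [-3.141, 0.001, 2.119]
contact_force: [2.5, -3.3, 6.7]
opening: 0.0195
grip_force: 12.0
```

>>> step_arm --commands '[{"translation":[0.2,-5.2,0],"roll":0},{"translation":[0,0,0],"roll":0},{"translation":[0,0,0],"roll":0}]'

```text
time: 18.43
tool_pos: [0.5032, -0.4153, 0.1475]
tool_rot: [3.141, 0.001, 2.119]
contact_force: [2.8, -1.7, 5.2]
opening: 0.0192
grip_force: 12.0
```

>>> step_arm --commands '[{"translation":[0.7,-5.2,0],"roll":0},{"translation":[0,0,0],"roll":0},{"translation":[0,0,0],"roll":0}]'

```text
time: 18.68
tool_pos: [0.4997, -0.4168, 0.1477]
tool_rot: [3.139, 0.002, 2.12]
contact_force: [8.1, 0.6, 5.4]
opening: 0.0195
grip_force: 12.0
```

>>> step_arm --commands '[{"translation":[1.1,-5.1,0],"roll":0},{"translation":[0,0,0],"roll":0},{"translation":[0,0,0],"roll":0}]'

```text
time: 18.93
tool_pos: [0.4964, -0.4176, 0.1479]
tool_rot: [3.136, 0.003, 2.12]
contact_force: [13.2, 2.6, 4.9]
opening: 0.0197
grip_force: 12.0
```

```bash
python3 - <<'E'
from h import *
s=observe();print(s["time"],s["tool_pos"],s["contact_force"],s["torque"])
im=read_camera("side");cv2.imwrite("pics/side8.png",im[:,:,::-1])
for n in("fixed_top","moving_top","knob_mid","crank"):print(n,[(np.round(d["at"],3),round(d["confidence"],2)) for d in search_frame("side",n)[:2]])
# track moving block vertical shift between side7 (600deg) and now
p=proj("side",[.539,-.403,.078]);print(p, proj("side",[.539,-.403,.083]))
a=cv2.imread("pics/side0.png");b=cv2.imread("pics/side7.png");c=cv2.imread("pics/side8.png")
def tr(A,B,x,y,w=9,h=7):
    t=A[y-h:y+h,x-w:x+w];S=B[y-30:y+30,x-w-6:x+w+6];m=cv2.matchTemplate(S,t,cv2.TM_CCOEFF_NORMED);_,v,_,l=cv2.minMaxLoc(m);return round(v,2),l[0]-6,l[1]-30+h
x,y=p.astype(int)
print("7->8",tr(b,c,x,y)," 8->0",tr(c,a,x,y)," 7->0",tr(b,a,x,y))
for h in(.060,.065,.07,.08,.086):print(h,proj("side",[.539,-.403,h]))
E
```

```text
18.9333 [ 0.49640718 -0.41757216  0.14789483] [13.24956417  2.60683843  4.94838501] [ 0.62704132 -2.53135764 -0.00415926]
fixed_top [(array([ 0.5  , -0.389,  0.048]), 0.94)]
moving_top [(array([ 0.514, -0.404,  0.054]), 0.8)]
knob_mid [(array([ 0.482, -0.378,  0.135]), 0.61)]
crank [(array([ 0.474, -0.377,  0.134]), 0.73)]
[281.54831212 217.30497647] [281.5735237  215.38383454]
7->8 (0.97, 0, -1)  8->0 (0.97, 0, 9)  7->0 (0.95, 0, 8)
0.06 [281.45874026 224.13042196]
0.065 [281.48343644 222.24855334]
0.07 [281.5082742  220.35589714]
0.08 [281.55837931 216.53784884]
0.086 [281.58872066 214.22581435]
```

>>> step_arm --commands '[{"translation":[1.4,-4,0],"roll":0},{"translation":[0,0,0],"roll":0},{"translation":[0,0,0],"roll":0},{"translation":[0,0,0],"roll":0}]' --grip_force 20

```text
time: 19.52
tool_pos: [0.4934, -0.4184, 0.1482]
tool_rot: [3.135, 0.005, 2.121]
contact_force: [16.6, 2.7, 4.6]
opening: 0.0196
grip_force: 20.0
```

>>> step_arm --commands '[{"translation":[-1.3,4,0],"roll":0},{"translation":[-0.8,3,0],"roll":0},{"translation":[0,0,0],"roll":0},{"translation":[0,0,0],"roll":0}]' --grip_force 12

```text
time: 19.85
tool_pos: [0.4973, -0.4172, 0.1475]
tool_rot: [3.14, 0.001, 2.12]
contact_force: [6.6, 0.4, 6.2]
opening: 0.0197
grip_force: 12.0
```

>>> step_arm --commands '[{"translation":[0,0,0],"roll":0},{"translation":[0,0,0],"roll":0},{"translation":[0,0,0],"roll":0},{"translation":[0,0,0],"roll":0},{"translation":[0,0,-10],"roll":0},{"translation":[0,0,-20],"roll":0},{"translation":[0,0,-15],"roll":0},{"translation":[0,0,0],"roll":0},{"translation":[0,0,0],"roll":0}]' --fingers 0.6

```text
time: 20.6
tool_pos: [0.4963, -0.4182, 0.1931]
tool_rot: [3.142, 0.002, 2.12]
contact_force: [0.9, -0.4, -0.6]
opening: 0.0552
grip_force: 0.0
```

```bash
cat > blobs.py <<'E'
from h import *
s=observe();print(s["time"],s["tool_pos"],s["tool_rot"],s["opening"],s["contact_force"])
im=read_camera("wrist")
import sys;nm=sys.argv[1];cv2.imwrite(f"pics/{nm}.png",im[:,:,::-1])
e=np.array(proj("wrist",[.477,-.362,.142]));print("hub exp px",e)
hsv=cv2.cvtColor(im,cv2.COLOR_RGB2HSV)
dark=(im.max(2)<95).astype(np.uint8)
# hub bright disc: bright blobs surrounded by dark
n,l,st,ce=cv2.connectedComponentsWithStats((im.min(2)>150).astype(np.uint8))
for i in range(1,n):
    x,y,w,h,a=st[i]
    if 6<=a<1500 and w<50 and h<50:
        m=np.zeros_like(dark);m[l==i]=1
        ring=cv2.dilate(m,np.ones((7,7)))-cv2.dilate(m,np.ones((3,3)))
        f=dark[ring>0].mean()
        if f>.6:print("blob",ce[i].round(1),a,w,h,round(f,2),"hubz",onz("wrist",ce[i],.142).round(4),"knobz",onz("wrist",ce[i],.174).round(4))
for n in("crank","knob_mid"):print(n,[(np.round(d["at"],3),round(d["confidence"],2)) for d in search_frame("wrist",n)[:2]])
E
python3 blobs.py w9
```

```text
20.6 [ 0.49633206 -0.41824653  0.19305876] [3.14158075e+00 1.64369446e-03 2.11957533e+00] 0.05523289953010989 [ 0.94945176 -0.3973801  -0.58792579]
hub exp px [273.82521084 133.3739605 ]
blob [265.2 228.9] 63 9 9 1.0 hubz [ 0.5107 -0.4275  0.142 ] knobz [ 0.5016 -0.4149  0.174 ]
blob [293.4 266.2] 140 27 10 0.67 hubz [ 0.5494 -0.4449  0.142 ] knobz [ 0.5342 -0.4295  0.174 ]
blob [506.2 312.8] 12 4 4 0.84 hubz [ 0.8665 -0.378   0.142 ] knobz [ 0.8024 -0.373   0.174 ]
blob [507.2 330.3] 9 3 4 0.82 hubz [ 0.913  -0.3981  0.142 ] knobz [ 0.8417 -0.39    0.174 ]
blob [501.6 368.4] 674 30 45 1.0 hubz [ 1.0247 -0.4616  0.142 ] knobz [ 0.9362 -0.4437  0.174 ]
blob [ 10.1 371.1] 500 28 39 0.77 hubz [ 0.2967 -0.9137  0.142 ] knobz [ 0.3206 -0.826   0.174 ]
crank [(array([ 0.49 , -0.38 ,  0.142]), 0.72)]
knob_mid [(array([ 0.49 , -0.383,  0.142]), 0.63)]
```

```bash
python3 - <<'E'
from h import *
im=cv2.imread("pics/w9.png");g=cv2.cvtColor(im,cv2.COLOR_BGR2GRAY)
c=g[100:170,235:315]
print(c[::5,::4])
for T in(150,165,180):
    n,l,st,ce=cv2.connectedComponentsWithStats((c>T).astype(np.uint8))
    print(T,[(ce[i]+[235,100]).round(1).tolist()+st[i][2:].tolist() for i in range(1,n) if 150<st[i][4]<1500])
# dark hub+arm mask: orientation of arm between hub and knob
m=((g<130)).astype(np.uint8)
for y in range(120,225,6):
    xs=np.where(m[y,240:310])[0]+240;print(y,xs.min() if len(xs) else None,xs.max() if len(xs) else None,len(xs))
E
```

```text
[[167 215 215 205 188 188 142 156 164 158 144 144 148 148 145 146 145 116
  103 138]
 [205 216 215 186 188 188 146 147 145 144 143 160 157 142 144 146 147  99
  107 168]
 [213 219 209 188 187 192 126 125 110  98  81  72  73  85 205 182 129 102
  173 110]
 [212 214 187 185 185 180 129 130 121 129 127 129 129 126 123 202 160 121
  199 192]
 [212 211 187 187 187 152 130 117 215 222 224 189 123 128 127 191 162 164
  164 160]
 [211 189 189 188 187 137 114 220 218 218 218 217 216 125 145 159 164 163
  163 163]
 [211 189 189 189 189 133 214 220 218 218 218 219 218 125 167 165 164 163
  165 164]
 [190 188 188 188 188 129 167 219 219 218 219 218 220 130 159 163 164 166
  165 164]
 [194 180 185 201 202 128 128 222 220 220 221 220 213 126 168 167 166 167
  165 164]
 [194 197 246 255 246 129 133 130 143 216 198 133 129 129 168 166 165 164
  164 162]
 [196 184 255 255 255 176 145 133 130 133 131 134 130 128 150 145 150 158
  165 164]
 [197 242 255 255 255 255 255 111 111 109 109 127 200 198 160 171 204 150
  148 164]
 [186 255 255 255 255 255 255 109 110 110 107 187 199 204 115 118 125 117
  170 202]
 [238 255 255 255 255 255 215 113 112 111 107 173 201 141 114 158 189 191
  190 173]]
150 [[299.2, 135.2, 49, 70, 1329], [272.6, 131.9, 28, 29, 629], [303.7, 165.8, 22, 9, 152]]
165 [[272.5, 131.9, 28, 29, 613], [291.7, 158.5, 36, 19, 236]]
180 [[245.3, 135.7, 26, 70, 1477], [272.5, 132.0, 28, 27, 593], [289.5, 158.9, 36, 19, 188]]
120 256 291 16
126 256 290 7
132 257 289 4
138 255 289 7
144 254 288 10
150 261 287 4
156 261 295 22
162 261 295 25
168 260 292 25
174 259 289 24
180 259 287 24
186 258 284 24
192 257 281 22
198 256 274 19
204 254 274 21
210 252 277 26
216 251 278 28
222 251 279 29
```

```bash
python3 - <<'E'
from h import *
s=observe()
h=onz("wrist",(272.5,132),.142);k=onz("wrist",(265.2,228.9),.174);d=k-h
print(h,k,np.hypot(*d[:2]),np.degrees(np.arctan2(d[1],d[0])))
print("hub in tool",totool(h-s["tool_pos"]),"knob",totool(k-s["tool_pos"]))
E
```

```text
[ 0.47532858 -0.36120155  0.142     ] [ 0.50110741 -0.41416248  0.174     ] 0.058901684600199934 -64.04542065018461
hub in tool [58.55361185 11.93914412 49.08456627] knob [-5.59945597e-03  6.27779273e+00  1.69570653e+01]
```

>>> step_arm --commands '[{"translation":[12,2.4,0],"roll":0},{"translation":[19,4,0],"roll":0},{"translation":[18,4,0],"roll":0},{"translation":[8.7,2,0],"roll":0},{"translation":[0,0,10],"roll":0.047},{"translation":[0,0,25],"roll":0.048},{"translation":[0,0,25],"roll":0},{"translation":[0,0,11],"roll":0},{"translation":[0,0,4],"roll":0},{"translation":[0,0,0],"roll":0}]'

```text
time: 21.58
tool_pos: [0.4765, -0.362, 0.1162]
tool_rot: [-3.141, -0.002, 2.025]
contact_force: [-0.0, -0.1, -0.3]
opening: 0.0553
grip_force: 0.0
```

>>> step_arm --commands '[{"translation":[0,0,0],"roll":0},{"translation":[0,0,0],"roll":0},{"translation":[0,0,0],"roll":0},{"translation":[0,0,0],"roll":0},{"translation":[0,0,0],"roll":0},{"translation":[0,0,0],"roll":0}]' --fingers 0.1 --grip_force 25

```text
time: 22.08
tool_pos: [0.4772, -0.3623, 0.1179]
tool_rot: [3.141, 0.001, 2.025]
contact_force: [-0.3, 0.4, 2.1]
opening: 0.0258
grip_force: 24.9
```

>>> step_arm --commands '[{"translation":[0,0,-4],"roll":0},{"translation":[0,0,-6],"roll":0},{"translation":[0,0,-8],"roll":0},{"translation":[0,0,-10],"roll":0},{"translation":[0,0,-15],"roll":0},{"translation":[0,0,-20],"roll":0},{"translation":[0,0,-20],"roll":0},{"translation":[0,0,-10],"roll":0},{"translation":[0,0,0],"roll":0}]'

```text
time: 22.83
tool_pos: [0.4775, -0.363, 0.213]
tool_rot: [3.14, 0.005, 2.025]
contact_force: [-0.2, -0.4, -1.9]
opening: 0.0259
grip_force: 24.9
```

>>> step_arm --commands '[{"translation":[-12,-4,1],"roll":0},{"translation":[-16,-6,2],"roll":0},{"translation":[-12,-4,2],"roll":0},{"translation":[-4.4,-2,0],"roll":0},{"translation":[0,0,0],"roll":0.09},{"translation":[0,0,0],"roll":0.09},{"translation":[0,0,0],"roll":0.088},{"translation":[0,0,0],"roll":0},{"translation":[0,0,0],"roll":0}]'

```text
time: 23.58
tool_pos: [0.4817, -0.4085, 0.2045]
tool_rot: [-3.141, -0.001, 1.76]
contact_force: [-0.2, -0.3, -2.3]
opening: 0.0256
grip_force: 24.9
```

```bash
python3 - <<'E'
from h import *
s=observe();print(s["time"],s["tool_pos"],s["tool_rot"])
im=read_camera("wrist");cv2.imwrite("pics/w10.png",im[:,:,::-1])
new=cv2.resize(cv2.cvtColor(im[:288,100:484],cv2.COLOR_RGB2GRAY),(800,600),interpolation=cv2.INTER_CUBIC)
old=cv2.imread("pics/w3.png",0)
def tr(x0,x1,y0,y1,m=40):
    t=old[y0:y1,x0:x1];S=new[y0-m:y1+m,x0-m:x1+m];r=cv2.matchTemplate(S,t,cv2.TM_CCOEFF_NORMED);_,v,_,l=cv2.minMaxLoc(r);return round(v,2),l[0]-m,l[1]-m
print("bolt",tr(262,296,132,165),"bolt2",tr(262,296,354,384),"fixed",tr(390,505,140,240),"moving",tr(393,480,305,392))
print("fixed self-template in new -> moving top at same scale:")
t=new[150:232,405:495]
for y in(190,):print("fixed row",new[y,395:510:3])
for y in(330,350,370):print("mov row",y,new[y,385:510:3])
# groove line: brightest local column
b=new.copy();print("crank blob check:",(new[500:590,270:380]>180).sum())
def r3(px):return onz("wrist",np.array(px)/2.0833+[100,0],.132)
E
```

```text
23.5833 [ 0.48165692 -0.40854952  0.2045129 ] [-3.14083361e+00 -1.27935698e-03  1.75954135e+00]
bolt (0.88, 1, 2) bolt2 (0.97, 1, 4) fixed (0.98, 3, 4) moving (0.77, 11, 13)
fixed self-template in new -> moving top at same scale:
fixed row [ 99 126 144 136 104 100  99 142 177 196 192 192 191 191 192 191 190 190
 209 171 164 170 168 166 172 173 174 176 174 175 175 172 181 178 153 157
 181 181 183]
mov row 330 [199 199 198 198 202 150 107 110 119 141 160 165 179 201 201 198 195 195
 196 199 190 176 179 177 175 181 182 184 195 176 139 124 110 103 155 225
 255 255 255 255 192 184]
mov row 350 [142 155 198 202 195 128 109 112 141 174 196 193 192 193 193 193 192 190
 206 194 184 173 173 171 173 178 178 178 178 182 179 178 185 180 149 185
 255 255 255 237 185 187]
mov row 370 [235 238 227 214 181 113 110 118 157 187 196 193 194 193 193 192 191 191
 220 190 158 168 169 166 173 174 174 173 174 175 172 177 181 165 156 227
 224 229 240 197 182 184]
crank blob check: 2949
```

```bash
python3 - <<'E'
from h import *
a=np.radians(10.6);ex=np.array([np.cos(a),np.sin(a),0]);ey=np.array([-np.sin(a),np.cos(a),0]);S=np.array([.477,-.3615,0])
g=cv2.resize(cv2.cvtColor(cv2.imread("pics/w10.png")[:288,100:484],cv2.COLOR_BGR2GRAY),(800,600),interpolation=cv2.INTER_CUBIC).astype(float)
for n,ys in(("f",range(165,230,10)),("m",range(330,392,8))):
    for y in ys:
        row=g[y,425:470];d=np.diff(cv2.GaussianBlur(row[None],(5,1),0)[0]);x=425+d.argmin()
        o,dd=ray("wrist",np.array([x,y])/2.0833+[100,0]);o=o-S;t=(.055-o@ex)/(dd@ex);q=o+t*dd
        w=g[y,385:520];dw=np.diff(w);print(n,y,x,np.round([q@ey,q[2]],4),"edges",385+dw[:50].argmax(),)
E
```

```text
f 165 450 [0.054  0.0689] edges 397
f 175 452 [0.0491 0.0739] edges 414
f 185 451 [0.0444 0.0721] edges 415
f 195 451 [0.0396 0.0726] edges 415
f 205 449 [0.0348 0.0685] edges 415
f 215 450 [0.0301 0.0715] edges 396
f 225 450 [0.0254 0.0722] edges 395
m 330 445 [-0.0259  0.0705] edges 421
m 338 442 [-0.0314  0.064 ] edges 410
m 346 441 [-0.0359  0.0625] edges 408
m 354 441 [-0.0397  0.0637] edges 392
m 362 441 [-0.0436  0.0648] edges 395
m 370 441 [-0.0475  0.066 ] edges 408
m 378 442 [-0.0505  0.0698] edges 406
m 386 441 [-0.0551  0.0685] edges 406
```

```bash
python3 - <<'E'
from h import *
s=observe();c=get_calibration("wrist");K=np.array(c["camera_matrix"]);T1=np.array(c["world_from_camera"])
B=np.eye(4);B[:3,:3]=rpy(s).as_matrix();B[:3,3]=s["tool_pos"];X=np.linalg.inv(B)@T1
B[:3,:3]=Rn.from_euler("xyz",[-3.1409,-.0018,1.7567]).as_matrix();B[:3,3]=[.48255,-.41001,.20807];T0=B@X
def pj(T,p):
    q=(T[:3,:3].T@(p-T[:3,3]))*[1,-1,-1];r=np.hypot(*q[:2]);n=q[:2]/r*np.arctan2(r,q[2]);return (K[0,0]*n+K[:2,2]-[100,0])*2.0833
a=np.radians(10.6);R=np.array([[np.cos(a),-np.sin(a)],[np.sin(a),np.cos(a)]])
P=lambda x,y,z:np.array([*(np.array([.477,-.3615])+R@[x+.025,y]),z])
f=pj(T1,P(.03,.042,.086))-pj(T0,P(.03,.042,.086));print("fixed pred",f)
for z0 in(.0623,.0653):
  for z1 in(.076,.08,.084,.086):print(z0,z1,"moving pred shift rel fixed",pj(T1,P(.03,-.042,z1))-pj(T0,P(.03,-.042,z0))-f)
old=cv2.imread("pics/w3.png",0);new=cv2.resize(cv2.cvtColor(cv2.imread("pics/w10.png")[:288,100:484],cv2.COLOR_BGR2GRAY),(800,600),interpolation=cv2.INTER_CUBIC)
def tr(A,Bm,x0,x1,y0,y1,m=40,sc=1.0):
    t=cv2.resize(A[y0:y1,x0:x1],None,fx=sc,fy=sc,interpolation=cv2.INTER_CUBIC);S=Bm[y0-m:y1+m,x0-m:x1+m];r=cv2.matchTemplate(S,t,cv2.TM_CCOEFF_NORMED);_,v,_,l=cv2.minMaxLoc(r)
    return round(v,3),l[0]-m+(t.shape[1]-(x1-x0))/2,l[1]-m+(t.shape[0]-(y1-y0))/2
print("fixed",tr(old,new,390,505,140,240,sc=1.01))
for sc in(1,1.03,1.06,1.09,1.12):print(sc,tr(old,new,399,474,308,388,sc=sc))
im=read_camera("side");cv2.imwrite("pics/side11.png",im[:,:,::-1])
u=lambda g:cv2.resize(g,None,fx=8,fy=8,interpolation=cv2.INTER_CUBIC)
s0=u(cv2.imread("pics/side0.png",0)[170:260,220:320]);s1=u(cv2.imread("pics/side11.png",0)[170:260,220:320])
p0=(proj("side",P(.03,-.042,.0575))-[220,170])*8;x,y=p0.astype(int)
for w,h in((70,40),(60,56),(50,40)):
    v,dx,dy=tr(s0,s1,x-w,x+w,y-h,y+h,m=110);print("side shift px",v,dx/8,dy/8)
pr=lambda z:proj("side",P(.03,-.042,z))[1]
print("pred 23.7mm",pr(.086)-pr(.0623),"20.7mm",pr(.086)-pr(.0653))
E
```

```text
fixed pred [3.35580866 3.41929383]
0.0623 0.076 moving pred shift rel fixed [3.87904423 8.45029474]
0.0623 0.08 moving pred shift rel fixed [ 5.44409785 10.69199621]
0.0623 0.084 moving pred shift rel fixed [ 7.04784011 12.99183648]
0.0623 0.086 moving pred shift rel fixed [ 7.86464917 14.16424016]
0.0653 0.076 moving pred shift rel fixed [2.82771195 6.97236428]
0.0653 0.08 moving pred shift rel fixed [4.39276558 9.21406575]
0.0653 0.084 moving pred shift rel fixed [ 5.99650783 11.51390602]
0.0653 0.086 moving pred shift rel fixed [ 6.81331689 12.6863097 ]
fixed (0.981, 3.5, 3.5)
1 (0.859, 9.0, 14.0)
1.03 (0.89, 10.0, 15.0)
1.06 (0.931, 11.5, 16.5)
1.09 (0.949, 10.5, 17.5)
1.12 (0.921, 10.5, 19.0)
side shift px 0.81 -2.375 -10.625
side shift px 0.944 0.25 -8.75
side shift px 0.922 0.75 -8.25
pred 23.7mm -8.970240429251419 20.7mm -7.848057899813881
```

The table is at its top stop. The side-view shift is 8.75 px against a predicted 9.0, and the wrist view puts the block's top at about 0.086 m. Now I carry the crank back and stand it near its old place.

>>> step_arm --commands '[{"translation":[10,0,0],"roll":0},{"translation":[22,0.7,0],"roll":0},{"translation":[28,0.8,0],"roll":0},{"translation":[28,0.8,0],"roll":0},{"translation":[28,0.8,0],"roll":0},{"translation":[28,0.8,0],"roll":0},{"translation":[28,0.8,0],"roll":0},{"translation":[28,0.8,0],"roll":0},{"translation":[28,0.8,0],"roll":0},{"translation":[20,0.6,0],"roll":0},{"translation":[9,0,0],"roll":0},{"translation":[0,0,15],"roll":0},{"translation":[0,0,25],"roll":0},{"translation":[0,0,30],"roll":0},{"translation":[0,0,30],"roll":0},{"translation":[0,0,30],"roll":0},{"translation":[0,0,25],"roll":0},{"translation":[0,0,15],"roll":0},{"translation":[0,0,0],"roll":0},{"translation":[0,0,0],"roll":0}]'

```text
time: 25.35
tool_pos: [0.4411, -0.1556, 0.0349]
tool_rot: [-3.141, -0.001, 1.757]
contact_force: [0.5, -0.4, -2.1]
opening: 0.0257
grip_force: 24.9
```

>>> step_arm --commands '[{"translation":[0,0,10],"roll":0},{"translation":[0,0,8],"roll":0},{"translation":[0,0,4],"roll":0},{"translation":[0,0,2],"roll":0},{"translation":[0,0,0.5],"roll":0},{"translation":[0,0,0],"roll":0},{"translation":[0,0,0],"roll":0}]'

```text
time: 25.93
tool_pos: [0.4414, -0.1554, 0.0111]
tool_rot: [3.141, 0.001, 1.757]
contact_force: [-0.3, 0.3, -1.8]
opening: 0.0255
grip_force: 24.9
```

>>> step_arm --commands '[{"translation":[0,0,0.6],"roll":0},{"translation":[0,0,0.6],"roll":0},{"translation":[0,0,0],"roll":0},{"translation":[0,0,0],"roll":0}]'

```text
time: 26.27
tool_pos: [0.4414, -0.1554, 0.0099]
tool_rot: [3.141, 0.001, 1.757]
contact_force: [0.1, 1.1, 3.9]
opening: 0.0257
grip_force: 24.9
```

Contact with the desk (+3.9 N). Releasing and pulling straight up.

>>> step_arm --commands '[{"translation":[0,0,0],"roll":0},{"translation":[0,0,0],"roll":0},{"translation":[0,0,0],"roll":0},{"translation":[0,0,0],"roll":0},{"translation":[0,0,0],"roll":0},{"translation":[0,0,-8],"roll":0},{"translation":[0,0,-20],"roll":0},{"translation":[0,0,-30],"roll":0},{"translation":[0,0,-30],"roll":0},{"translation":[0,0,-30],"roll":0},{"translation":[0,0,-30],"roll":0},{"translation":[0,0,-20],"roll":0},{"translation":[0,0,0],"roll":0},{"translation":[0,0,0],"roll":0}]' --fingers 0.6

```text
time: 27.43
tool_pos: [0.4415, -0.1555, 0.1788]
tool_rot: [3.139, 0.002, 1.757]
contact_force: [0.4, 0.2, -0.1]
opening: 0.055
grip_force: 0.0
```

```bash
python3 - <<'E'
from h import *
s=observe();print(s["time"],s["tool_pos"],s["opening"],s["contact_force"])
im=read_camera("wrist");cv2.imwrite("pics/w12.png",im[:,:,::-1])
for n in("crank","knob_mid"):print(n,[(np.round(d["at"],3),round(d["confidence"],2)) for d in search_frame("wrist",n)[:2]])
e=proj("wrist",[.4414,-.1554,.034]);k=proj("wrist",[.4414+.06*np.cos(-1.385),-.1554+.06*np.sin(-1.385),.066]);print(e,k)
g=cv2.cvtColor(im,cv2.COLOR_RGB2GRAY)
n,l,st,ce=cv2.connectedComponentsWithStats((g>185).astype(np.uint8))
print([(ce[i].round(1).tolist(),st[i][2:].tolist()) for i in range(1,n) if 10<st[i][4]<900 and min(np.hypot(*(ce[i]-e)),np.hypot(*(ce[i]-k)))<25])
im2=read_camera("side");b=cv2.cvtColor(im2,cv2.COLOR_RGB2GRAY);a=cv2.imread("pics/side11.png",0)
d=cv2.absdiff(cv2.GaussianBlur(a,(5,5),0),cv2.GaussianBlur(b,(5,5),0))[195:260,225:310];print("lift change",d.max(),d.mean())
for n in("tape","screwdriver","marker"):
    print(n,[(np.round(q["at"],3),round(q["confidence"],2)) for q in search_frame("side",n)[:1]])
E
```

```text
27.4333 [ 0.44153937 -0.15546144  0.17877149] 0.055010248743496824 [ 0.36526052  0.21281098 -0.11309421]
crank [(array([ 0.445, -0.17 ,  0.036]), 0.84)]
knob_mid [(array([ 0.449, -0.175,  0.034]), 0.57)]
[256.42563254 176.83230293] [256.49274506 242.17306583]
[([254.0, 174.6], [19, 18, 267]), ([254.3, 239.1], [6, 5, 24]), ([257.8, 251.2], [17, 18, 199])]
lift change 95 1.8910407239819005
tape [(array([ 0.699, -0.197,  0.016]), 0.66)]
screwdriver [(array([ 0.501, -0.392,  0.051]), 0.67)]
marker [(array([ 0.593, -0.547,  0.019]), 0.68)]
```

The hub disc and knob dot appear within 4 px of where an upright crank should be, and the gripper is clear. Handing in.

```bash
python3 -c "
from cell import hand_in
print(hand_in())"
```

```text
the job is handed in; nothing more can be done
None
```

I wound the lift up until it pushed back hard against its stop and camera checks put the V-blocks level; the crank is off and standing upright on its hub near its first spot, handed in at about 27.5 s of the 67 s.

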